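# Press the loaded board tester level

## Robot

A 6-joint arm with a two-finger parallel gripper is mounted at the origin on the work surface. World frame = base frame: x ahead of the robot, y to its left, z up, the work surface at z = 0. Lengths are in mm, angles in rad, forces in N, time in s.
With the tool pointing down it reaches from about 275 to 1000 mm from the base axis. Payload 8.4 kg.
Tool frame: the origin (TCP) lies at the very end of the fingers, on their centre line; the grasp point (between the pads) lies 19 mm behind it; z points along the fingers, y is the direction in which the jaws open and shut (so a half turn about z gives the same grasp; the last joint's range is limited). The gripper opens to 85 mm and grips with 20 to 120 N. Pads are 22 mm wide; open, the fingers measure 114 mm over their backs; the gripper's body (76 mm by 85 mm) begins 54 mm behind the grasp point. The pads swing forward as they close: fully open they stand 13 mm farther back than shut.
Start: joints at [1.225, 0.353, 1.633, -0, 1.155, -0.002], TCP at [210.666, 588.428, 231.281] pointing down, gripper open.
Joint ranges: [-2.63, 2.63], [-0.92, 2.1], [0.06, 2.66], [-1.3, 4.44], [0, 2.69], [-3.02, 3.02]. Speed limits (rad/s): [2.22, 2.22, 2.79, 3.14, 3.14, 3.14].

## Interface

Orientations are given as [roll, pitch, yaw] about the fixed x, y, z axes, in that order (R = Rz(yaw) Ry(pitch) Rx(roll)).
In Python, from rig import r gives the robot as it stands.
- The arm moves only by the tool move_arm, never from a script. Its argument "increments" is a list of rows, each an object of numbers: "tx", "ty", "tz": the shift along the tool's x, y, z in cm; "rx", "ry", "rz": the turn, a rotation vector about the tool's x, y, z in degrees; "gripper": the gripper's target within -1 to 1 (fully open at 1, half-way at 0, shut at -1). A call has 1 to 12 rows; each row shifts and turns the commanded pose from where the row before left it, along the tool's axes as they then stand; what a row does not reach is not made up. A row lasts 1/10 s, in which the tool goes at most 50 mm and 8.59 degrees, less where a joint would pass 70% of its speed; a pose out of reach is approached as far as the arm can. A call is refused whole if a number of a shift passes 5 or a number of a turn 8.59, either way. A call with a gripper value outside its range is refused whole. The fingers move at their own pace and stop on an object; "squeeze" is the grip in N (left out, the last holds). Time passes only in rows, so rows that do not move let the fingers close. It gives the time, the measured TCP pose, the force and the opening at its end, in the units of the state.
- r.sense(): the state, without advancing time (a new reading comes with each control period).
- r.grab_frame(name): name is "scene" or "side" or "wrist"; returns (picture, depth): 420x560x3 uint8, red, green, blue; 420x560 float32, mm along the optical axis (not along the pixel's ray), 0 where there is no reading.
- r.camera_model(name): a dict with "fx", "fy", "cx", "cy" (pixels), "R" (3x3) and "t" (3): a world point X has camera coordinates R X + t; the wrist camera has in their place "hand_eye" (4x4, takes a point from camera to tool coordinates, whose origin is the TCP and whose axes are the flange's). Camera axes: x right, y down, z forward; pixel columns grow to the right and rows downward; lengths in mm; the calibration is good to about 2 mm. A picture is of the moment at which its call begins: read the wrist's pose just before it. camera_model takes no time and is no camera call.
- r.sign_off(): hands the job in, once; it reports no verdict.
Trained networks look in the newest picture that a camera, given by its name, has taken for a name from the list of things; names that differ only in an ending like _2 or _b are one class to them, and where a whole thing is asked for, a point or a joint stands for the part that bears it (a point fixed in the world has none). Each returns a list of dicts, best first, with "confidence" (0 to 1); they miss things now and then, are a little off and sometimes report something else, mostly with a low value. They report only what shows in the picture. A call takes as long as a camera call. They do not tell look-alikes from the thing itself.
- r.cut_out(query, camera): "mask" (420x560 bool, what is visible of it) and "bbox" ([left, top, right, bottom] in pixels, round what is visible of it).
- r.place_of(query, camera): "location" ([row, column] in pixels: a listed point, or the origin of a listed thing).
The state is a dict: "clock": time; "qpos": joint angles; "qvel": joint speeds; "joint_efforts": joint torques, N m; "eef_pos": TCP position; "tcp_rot": TCP orientation; "contact_force": force on the tool from outside, world axes, zero at the start; "wrist_torque": the same for the moment, N m; "opening": opening from 0.0 (shut) to 1.0 (fully open).
Only numpy, scipy, OpenCV 4.12 (cv2) and the standard library are available. Lean on these libraries where they do the work, as an engineer would, in place of code of your own. Each camera call takes 0.05 s, during which the arm holds its last target. There are 200 camera calls.

## Task

One of the two board testers on the mat holds a circuit board. Press its tilted plate down by the thumb pad until the plate lies level, keep it level for at least two seconds so the contact pins can read the board, then let it spring back up and move clear. Do not touch the circuit board, and leave the plate of the empty tester alone.

Things in the scene. Friction and masses are not known exactly. Their poses are not given: they have to be found in the camera images.
- tester_pad (a point): Loaded tester's thumb pad: centre of the top of a black rubber square, 50 x 50 mm, on a bare tongue at the plate's raised free end, nearer the robot; nothing below the tongue. Axes move with the plate: x from pad to hinge, y along the hinge, z out of its top. 144 mm above the table at rest; level: 68 mm, and 22 mm nearer the robot. Hinge axis 160 mm along +x, 6 mm below this point.
- tester_plate (a joint): Hinge of the loaded tester's aluminium plate, rad: 0 = sprung up at rest, sloping 0.5 rad down away from the robot; grows as pressed; 0.5 = level, on a firm stop. The pad pushes back with about 2 N at first, 8 N when level, and the plate rises when let go. Level hinge axis 62 mm above the table; grey base 170 x 130 mm, 48 mm high, fixed, turned up to 20 degrees either way.
- board: Green circuit board, 94 x 88 mm, 2 mm thick with black chips and a white connector up to 10 mm high, fixed on that tester's plate between pad and hinge. Origin: centre of its underside; axes as the pad's. Its edge nearest the pad is 54 mm from the pad's centre, along the plate.
- spare_plate (a joint): Hinge of the plate of the other, identical but empty tester (an open aluminium frame without a board), in rad: 0 = sprung up, 0.5 = level. It stands beside the loaded one, on the left or on the right.
Things that resemble listed ones, but are neither listed nor needed, are in the scene too. What is shaped like the part that bears spare_plate but yellow is not meant.

How it is judged:
By the outcome, as a careful person would: the job done as asked, in the order asked, and still so for the second after the job is handed in, with the robot touching nothing.
It also fails if it takes over 35 s, if anything falls off the work surface, if the arm or the gripper's body presses on something with over 40 N, if the wrist force passes 120 N, or if a joint passes its speed limit or range.

## Working session

There is one attempt and no reset: what is moved stays moved. The work goes in short steps, Python scripts to look and compute and a tool call to move; the robot and the scene stay as the last step left them, time stands still between calls to the robot, and variables do not carry over. Pictures are saved under pics/ and viewed, about 8 in all and at most 12, crops included, and the job is handed in when it is done.

Besides the shell and the picture viewer there is one more tool, called after "Emit:" by a JSON object that holds its "fn" and its "kwargs". move_arm: Moves the arm, as the interface text tells. Its arguments: {"type":"object","properties":{"increments":{"type":"array","items":{"type":"object","properties":{"tx":{"type":"number"},"ty":{"type":"number"},"tz":{"type":"number"},"rx":{"type":"number"},"ry":{"type":"number"},"rz":{"type":"number"},"gripper":{"type":"number"}}}},"squeeze":{"type":"number"}},"required":["increments"]}

```bash
mkdir -p pics && cat > h.py <<'E'
import numpy as np, cv2
from rig import r
def world(cam,row,col,D,k=2):
    m=r.camera_model(cam); p=D[int(row)-k:int(row)+k+1,int(col)-k:int(col)+k+1]; d=np.median(p[p>0])
    c=np.array([(col-m['cx'])/m['fx']*d,(row-m['cy'])/m['fy']*d,d])
    return np.array(m['R']).T@(c-np.array(m['t']))
E
python3 - <<'E'
from h import *
for cam in ["scene","side"]:
    P,D=r.grab_frame(cam); cv2.imwrite(f"pics/{cam}.png",P[:,:,::-1]); np.save(f"{cam}.npy",D)
    for q in ["tester_pad","board"]:
        for o in r.place_of(q,cam):
            l=o["location"]; print(cam,q,round(o["confidence"],2),np.round(l),np.round(world(cam,*l,D)))
    for q in ["tester_plate","spare_plate"]:
        for o in r.cut_out(q,cam): print(cam,q,round(o["confidence"],2),o["bbox"])
print(r.sense())
E
```

```text
scene tester_pad 0.96 [202. 428.] [573. 267. 146.]
scene board 0.87 [250. 438.] [655. 291.  98.]
scene board 0.63 [203. 428.] [575. 268. 145.]
scene tester_plate 0.96 [401.3, 191.1, 476.9, 285.2]
scene spare_plate 0.66 [152.6, 160.0, 217.2, 243.0]
scene spare_plate 0.56 [154.5, 111.1, 210.8, 173.2]
side tester_pad 0.75 [136. 228.] [582. 263. 142.]
side board 0.59 [140. 254.] [665. 290.  95.]
side tester_plate 0.74 [214.6, 134.1, 279.8, 158.5]
side spare_plate 0.91 [293.0, 233.4, 385.8, 289.3]
side spare_plate 0.88 [187.9, 318.3, 304.3, 379.5]
{'clock': 0.5, 'qpos': array([ 1.22458380e+00,  3.53032233e-01,  1.63343821e+00,  1.28508400e-05,
        1.15517295e+00, -2.40826304e-03]), 'qvel': array([-2.24898076e-04, -2.79523668e-04, -1.62922566e-03,  5.13332049e-04,
        2.05972552e-03, -9.13261431e-05]), 'joint_efforts': array([ 1.22044254e-03, -6.04695940e+01, -3.42187572e+01,  1.35165092e-04,
        2.08845224e-03, -8.17002615e-06]), 'eef_pos': array([210.66605982, 588.41167838, 231.24444697]), 'tcp_rot': array([-3.14154194e+00, -1.18786810e-05,  2.79778320e+00]), 'contact_force': array([ 0.03405714, -0.00226166,  0.76315961]), 'wrist_torque': array([-0.0165761 , -0.02596521, -0.00086446]), 'opening': 1.0018444085478775}
```

View pics/scene.png

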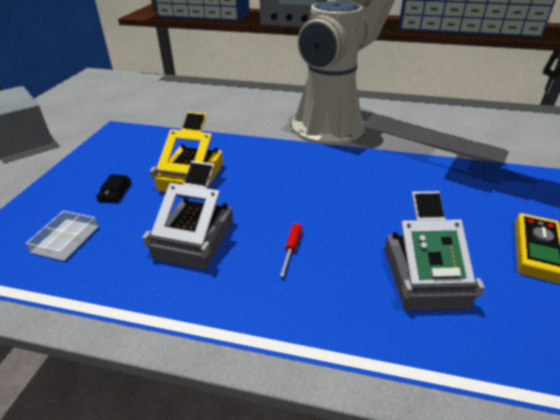

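View pics/side.png

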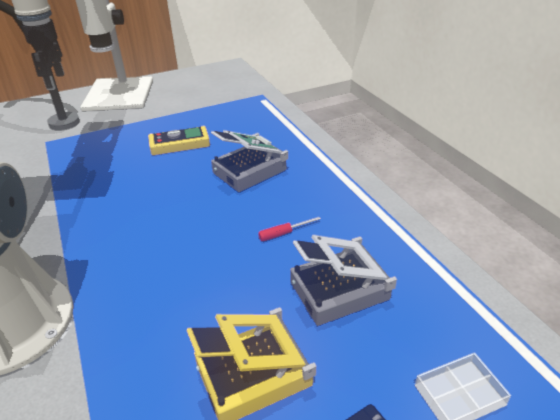

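Candidates, as scene pixels:
- The grey tester with the green board: pad (428,202), base about (435,275).
- The empty grey tester: pad (200,175).
- The yellow look-alike: pad (195,120).

The first one fits, because it has a grey base and carries the board. I'll confirm that in a crop and fit the geometry.

```bash
python3 - <<'E'
from h import *
P=cv2.imread("pics/scene.png"); D=np.load("scene.npy")
cv2.imwrite("pics/crop.png",cv2.resize(P[170:320,370:500],None,fx=4,fy=4,interpolation=cv2.INTER_CUBIC))
m=r.camera_model("scene")
def cloud(mask):
    v,u=np.nonzero(mask&(D>0)); d=D[v,u]
    return (np.c_[(u-m['cx'])/m['fx']*d,(v-m['cy'])/m['fy']*d,d]-m['t'])@np.array(m['R'])
v,u=np.indices(D.shape); box=(u>395)&(u<482)&(v>185)&(v<290)
W=cloud(box); W=W[(W[:,2]>66)]
# plate yaw: plane fit of everything above base
from scipy.optimize import least_squares
f=least_squares(lambda p:W[:,2]-(p[0]*W[:,0]+p[1]*W[:,1]+p[2]),[0,0,0],loss='soft_l1',f_scale=2).x
print("slope",np.hypot(f[0],f[1]),"(tan.5=.546) yaw",np.arctan2(-f[1],-f[0]))
pad=box&(P.max(2)<60)&(v<222); C=cloud(pad); C=C[(C[:,2]>115)]
print(len(C),C.mean(0),C.min(0),C.max(0))
rect=cv2.minAreaRect(C[:,:2].astype(np.float32)); print(rect)
E
```

```text
slope 0.5434906999573665 (tan.5=.546) yaw 0.24541850626968734
493 [577.99394429 269.60774517 143.68127196] [552.16028021 242.83593892 131.39910161] [602.44484684 295.43048298 156.05401377]
((577.8192138671875, 269.3584899902344), (43.36513137817383, 46.30038070678711), 14.568822860717773)
```

View pics/crop.png

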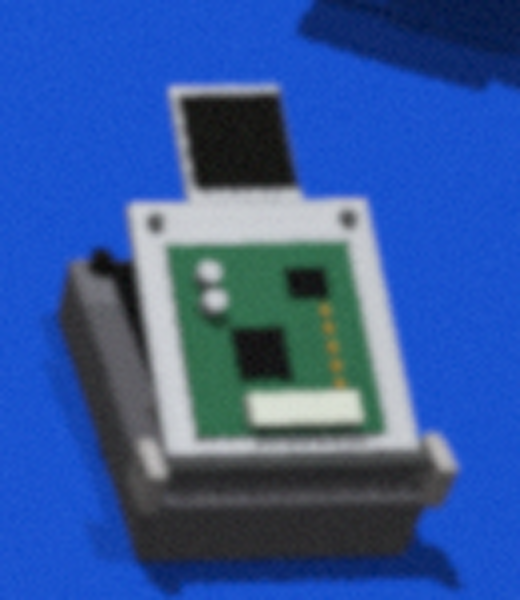

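The crop confirms it: grey base, green board, black pad at the near end. The slope gives 0.498 rad (expected 0.5), the pad height is 144 mm and the yaw is about 0.25. Next I'll move above the pad with the gripper shut.

Emit:
{"fn": "move_arm", "kwargs": {"increments": [{"tx": -2,"ty": -0.8,"gripper": -1},{"tx": -4,"ty": -1.55,"gripper": -1},{"tx": -4,"ty": -1.55,"gripper": -1},{"tx": -4,"ty": -1.55,"gripper": -1},{"tx": -4,"ty": -1.55,"gripper": -1},{"tx": -4,"ty": -1.55,"gripper": -1},{"tx": -4,"ty": -1.55,"gripper": -1},{"tx": -4,"ty": -1.55,"gripper": -1},{"tx": -4,"ty": -1.55,"gripper": -1},{"tx": -4,"ty": -1.55,"gripper": -1},{"tx": -4,"ty": -1.55,"gripper": -1},{"tx": -3.3,"ty": -1.4,"gripper": -1}]}}

```text
invalid input
```

Emit:
{"fn": "move_arm", "kwargs": {"increments": [{"rz": -7},{"rz": -7},{"rz": -7},{"rz": -7},{"rz": -6},{},{},{},{}]}}

```text
invalid input
```

```bash
python3 - <<'E'
from h import *
P,D=r.grab_frame("wrist"); cv2.imwrite("pics/wrist.png",P[:,:,::-1])
s=r.sense(); print(s['clock'],s['eef_pos'],s['tcp_rot'],s['contact_force'],s['opening'],s['qpos'])
from scipy.spatial.transform import Rotation as Ro
H=np.array(r.camera_model("wrist")["hand_eye"]); m=r.camera_model("wrist"); R=Ro.from_euler('xyz',s['tcp_rot']).as_matrix()
for o in r.place_of("tester_pad","wrist"):
    a,b=o['location']; d=np.median(D[int(a)-2:int(a)+3,int(b)-2:int(b)+3]); c=np.array([(b-m['cx'])/m['fx']*d,(a-m['cy'])/m['fy']*d,d])
    print(o['confidence'],a,b,R@(H[:3,:3]@c+H[:3,3])+s['eef_pos'])
E
```

```text
0.55 [210.67498701 588.42094845 231.26926359] [-3.14156198e+00 -9.46487764e-08  2.79780715e+00] [ 0.92728807 -0.45252831 -0.55082561] 0.9998674434126641 [ 1.22458183e+00  3.53017155e-01  1.63340229e+00  2.20146259e-08
  1.15520388e+00 -2.42899897e-03]
```

View pics/wrist.png

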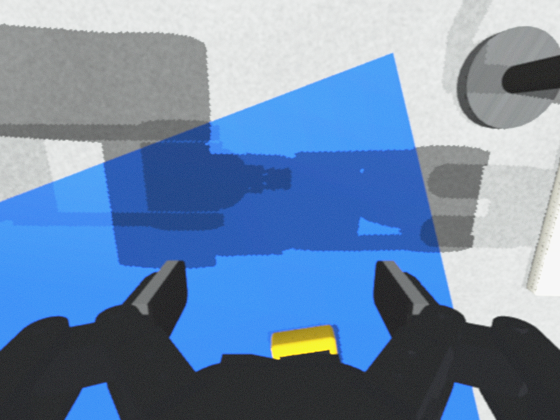

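The wrist view only shows the mat below the start pose, because both moves were refused. I'll retry with every key filled in.

Emit:
{"fn": "move_arm", "kwargs": {"increments": [{"tx": -2,"ty": -0.8,"tz": 0,"rx": 0,"ry": 0,"rz": 0,"gripper": -1}]}}

```text
clock: 0.7
eef_pos: [225.7, 575.2, 231.3]
tcp_rot: [3.141, -0.001, 2.8]
contact_force: [0.7, -0.4, 0.0]
opening: 0.856
```

Emit:
{"fn": "move_arm", "kwargs": {"increments": [{"tx": -4,"ty": -1.55,"tz": 0,"rx": 0,"ry": 0,"rz": 0,"gripper": -1},{"tx": -4,"ty": -1.55,"tz": 0,"rx": 0,"ry": 0,"rz": 0,"gripper": -1},{"tx": -4,"ty": -1.55,"tz": 0,"rx": 0,"ry": 0,"rz": 0,"gripper": -1},{"tx": -4,"ty": -1.55,"tz": 0,"rx": 0,"ry": 0,"rz": 0,"gripper": -1},{"tx": -4,"ty": -1.55,"tz": 0,"rx": 0,"ry": 0,"rz": 0,"gripper": -1},{"tx": -4,"ty": -1.55,"tz": 0,"rx": 0,"ry": 0,"rz": 0,"gripper": -1},{"tx": -4,"ty": -1.55,"tz": 0,"rx": 0,"ry": 0,"rz": 0,"gripper": -1},{"tx": -4,"ty": -1.55,"tz": 0,"rx": 0,"ry": 0,"rz": 0,"gripper": -1},{"tx": -4,"ty": -1.55,"tz": 0,"rx": 0,"ry": 0,"rz": 0,"gripper": -1},{"tx": -4,"ty": -1.55,"tz": 0,"rx": 0,"ry": 0,"rz": 0,"gripper": -1},{"tx": -3.3,"ty": -1.4,"tz": 0,"rx": 0,"ry": 0,"rz": 0,"gripper": -1}]}}

```text
clock: 1.8
eef_pos: [579.2, 267.4, 231.4]
tcp_rot: [3.141, 0.001, 2.797]
contact_force: [-0.8, 0.2, 0.6]
opening: -0.0
```

Emit:
{"fn": "move_arm", "kwargs": {"increments": [{"tx": 0,"ty": 0,"tz": 0,"rx": 0,"ry": 0,"rz": -7,"gripper": -1},{"tx": 0,"ty": 0,"tz": 0,"rx": 0,"ry": 0,"rz": -7,"gripper": -1},{"tx": 0,"ty": 0,"tz": 0,"rx": 0,"ry": 0,"rz": -7,"gripper": -1},{"tx": 0,"ty": 0,"tz": 0,"rx": 0,"ry": 0,"rz": -7,"gripper": -1},{"tx": 0,"ty": 0,"tz": 0,"rx": 0,"ry": 0,"rz": -6,"gripper": -1},{"tx": 0,"ty": 0,"tz": 0,"rx": 0,"ry": 0,"rz": 0,"gripper": -1},{"tx": 0,"ty": 0,"tz": 0,"rx": 0,"ry": 0,"rz": 0,"gripper": -1},{"tx": 0,"ty": 0,"tz": 0,"rx": 0,"ry": 0,"rz": 0,"gripper": -1}]}}

```text
clock: 2.6
eef_pos: [577.5, 269.1, 231.3]
tcp_rot: [3.142, 0.0, -2.894]
contact_force: [0.1, -0.7, -0.7]
opening: 0.001
```

```bash
python3 - <<'E'
from h import *
from scipy.spatial.transform import Rotation as Ro
s=r.sense(); P,D=r.grab_frame("wrist"); cv2.imwrite("pics/wrist2.png",P[:,:,::-1])
print(s['clock'],s['eef_pos'],s['tcp_rot'],s['contact_force'],s['opening'],s['qpos'])
m=r.camera_model("wrist"); H=np.array(m["hand_eye"]); R=Ro.from_euler('xyz',s['tcp_rot']).as_matrix()
for q in ["tester_pad","board"]:
  for o in r.place_of(q,"wrist"):
    a,b=o['location']; d=np.median(D[int(a)-2:int(a)+3,int(b)-2:int(b)+3]); c=np.array([(b-m['cx'])/m['fx']*d,(a-m['cy'])/m['fy']*d,d])
    print(q,o['confidence'],a,b,R@(H[:3,:3]@c+H[:3,3])+s['eef_pos'])
E
```

```text
2.6 [577.48501066 269.13441582 231.3310542 ] [ 3.14157611e+00  4.43615281e-05 -2.89430159e+00] [ 0.08804714 -0.7434449  -0.651494  ] 0.0010940274506031269 [ 4.33758466e-01  3.71600709e-01  1.60596721e+00  8.75083371e-06
  1.16397808e+00 -1.38433239e+00]
tester_pad 0.75 214.5 279.8 [577.60984028 269.1242322  143.59533971]
```

View pics/wrist2.png

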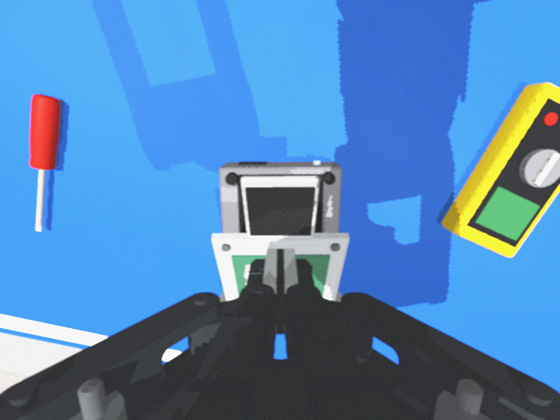

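The wrist view confirms alignment: the pad is at (280,214), and its measured world position (577.6, 269.1, 143.6) agrees with the scene fit. The board is well behind the fingertips. I'll descend to just above the pad, then follow the pad's arc.

Emit:
{"fn": "move_arm", "kwargs": {"increments": [{"tx": 0,"ty": 0,"tz": 1.5,"rx": 0,"ry": 0,"rz": 0,"gripper": -1},{"tx": 0,"ty": 0,"tz": 2,"rx": 0,"ry": 0,"rz": 0,"gripper": -1},{"tx": 0,"ty": 0,"tz": 2,"rx": 0,"ry": 0,"rz": 0,"gripper": -1},{"tx": 0,"ty": 0,"tz": 1.5,"rx": 0,"ry": 0,"rz": 0,"gripper": -1},{"tx": 0,"ty": 0,"tz": 0.8,"rx": 0,"ry": 0,"rz": 0,"gripper": -1},{"tx": 0,"ty": 0,"tz": 0,"rx": 0,"ry": 0,"rz": 0,"gripper": -1}]}}

```text
clock: 3.35
eef_pos: [576.8, 268.8, 151.7]
tcp_rot: [-3.141, -0.002, -2.892]
contact_force: [0.8, 0.2, 0.8]
opening: -0.0
```

Emit:
{"fn": "move_arm", "kwargs": {"increments": [{"tx": 0.3,"ty": 0,"tz": 0.6,"rx": 0,"ry": 0,"rz": 0,"gripper": -1},{"tx": 0.3,"ty": 0,"tz": 0.6,"rx": 0,"ry": 0,"rz": 0,"gripper": -1},{"tx": 0.2,"ty": 0,"tz": 0.6,"rx": 0,"ry": 0,"rz": 0,"gripper": -1},{"tx": 0.3,"ty": 0,"tz": 0.8,"rx": 0,"ry": 0,"rz": 0,"gripper": -1},{"tx": 0.3,"ty": 0,"tz": 0.8,"rx": 0,"ry": 0,"rz": 0,"gripper": -1}]}}

```text
clock: 3.85
eef_pos: [563.6, 265.7, 119.0]
tcp_rot: [3.141, 0.0, -2.892]
contact_force: [-0.8, 1.0, 4.1]
opening: -0.001
```

It is pressing at about 4 N, as the spring should give. I'll continue towards level.

Emit:
{"fn": "move_arm", "kwargs": {"increments": [{"tx": 0.2,"ty": 0,"tz": 0.8,"rx": 0,"ry": 0,"rz": 0,"gripper": -1},{"tx": 0.2,"ty": 0,"tz": 0.8,"rx": 0,"ry": 0,"rz": 0,"gripper": -1},{"tx": 0.2,"ty": 0,"tz": 0.8,"rx": 0,"ry": 0,"rz": 0,"gripper": -1},{"tx": 0.1,"ty": 0,"tz": 0.8,"rx": 0,"ry": 0,"rz": 0,"gripper": -1},{"tx": 0.1,"ty": 0,"tz": 0.8,"rx": 0,"ry": 0,"rz": 0,"gripper": -1},{"tx": 0.1,"ty": 0,"tz": 0.6,"rx": 0,"ry": 0,"rz": 0,"gripper": -1},{"tx": 0,"ty": 0,"tz": 0.2,"rx": 0,"ry": 0,"rz": 0,"gripper": -1},{"tx": 0,"ty": 0,"tz": 0,"rx": 0,"ry": 0,"rz": 0,"gripper": -1}]}}

```text
clock: 4.65
eef_pos: [554.7, 263.3, 70.6]
tcp_rot: [-3.142, -0.001, -2.892]
contact_force: [-2.3, -0.6, 7.6]
opening: -0.003
```

Emit:
{"fn": "move_arm", "kwargs": {"increments": [{"tx": 0,"ty": 0,"tz": 0.1,"rx": 0,"ry": 0,"rz": 0,"gripper": -1},{"tx": 0,"ty": 0,"tz": 0,"rx": 0,"ry": 0,"rz": 0,"gripper": -1}]}}

```text
clock: 4.85
eef_pos: [554.6, 263.3, 69.9]
tcp_rot: [-3.142, -0.001, -2.892]
contact_force: [-2.4, 0.0, 7.5]
opening: 0.001
```

Not on the stop yet. I'll go down 1 mm at a time until the force rises above the spring's.

Emit:
{"fn": "move_arm", "kwargs": {"increments": [{"tx": 0,"ty": 0,"tz": 0.1,"rx": 0,"ry": 0,"rz": 0,"gripper": -1},{"tx": 0,"ty": 0,"tz": 0,"rx": 0,"ry": 0,"rz": 0,"gripper": -1}]}}

```text
clock: 5.05
eef_pos: [554.5, 263.3, 68.9]
tcp_rot: [-3.142, -0.001, -2.892]
contact_force: [-3.0, 0.4, 7.0]
opening: -0.001
```

Emit:
{"fn": "move_arm", "kwargs": {"increments": [{"tx": 0,"ty": 0,"tz": 0.1,"rx": 0,"ry": 0,"rz": 0,"gripper": -1},{"tx": 0,"ty": 0,"tz": 0,"rx": 0,"ry": 0,"rz": 0,"gripper": -1}]}}

```text
clock: 5.25
eef_pos: [554.6, 263.3, 68.0]
tcp_rot: [-3.142, -0.001, -2.892]
contact_force: [-3.7, 0.0, 8.7]
opening: -0.002
```

Emit:
{"fn": "move_arm", "kwargs": {"increments": [{"tx": 0,"ty": 0,"tz": 0.1,"rx": 0,"ry": 0,"rz": 0,"gripper": -1},{"tx": 0,"ty": 0,"tz": 0,"rx": 0,"ry": 0,"rz": 0,"gripper": -1}]}}

```text
clock: 5.45
eef_pos: [554.6, 263.3, 67.7]
tcp_rot: [-3.142, -0.001, -2.892]
contact_force: [-5.8, -0.6, 14.5]
opening: -0.003
```

The force jumped to 14.5 N and the tip stopped at 67.7 mm, so it's on the stop. I'll add a slight preload and hold for about 2.7 s, with a check picture.

Emit:
{"fn": "move_arm", "kwargs": {"increments": [{"tx": 0,"ty": 0,"tz": 0.05,"rx": 0,"ry": 0,"rz": 0,"gripper": -1},{"tx": 0,"ty": 0,"tz": 0,"rx": 0,"ry": 0,"rz": 0,"gripper": -1},{"tx": 0,"ty": 0,"tz": 0,"rx": 0,"ry": 0,"rz": 0,"gripper": -1},{"tx": 0,"ty": 0,"tz": 0,"rx": 0,"ry": 0,"rz": 0,"gripper": -1},{"tx": 0,"ty": 0,"tz": 0,"rx": 0,"ry": 0,"rz": 0,"gripper": -1},{"tx": 0,"ty": 0,"tz": 0,"rx": 0,"ry": 0,"rz": 0,"gripper": -1},{"tx": 0,"ty": 0,"tz": 0,"rx": 0,"ry": 0,"rz": 0,"gripper": -1},{"tx": 0,"ty": 0,"tz": 0,"rx": 0,"ry": 0,"rz": 0,"gripper": -1},{"tx": 0,"ty": 0,"tz": 0,"rx": 0,"ry": 0,"rz": 0,"gripper": -1},{"tx": 0,"ty": 0,"tz": 0,"rx": 0,"ry": 0,"rz": 0,"gripper": -1},{"tx": 0,"ty": 0,"tz": 0,"rx": 0,"ry": 0,"rz": 0,"gripper": -1},{"tx": 0,"ty": 0,"tz": 0,"rx": 0,"ry": 0,"rz": 0,"gripper": -1}]}}

```text
clock: 6.65
eef_pos: [554.6, 263.3, 67.5]
tcp_rot: [3.142, -0.001, -2.892]
contact_force: [-7.3, -2.2, 18.1]
opening: 0.001
```

```bash
python3 - <<'E'
from h import *
P,D=r.grab_frame("scene"); cv2.imwrite("pics/level.png",cv2.resize(P[170:320,350:510,::-1],None,fx=4,fy=4,interpolation=cv2.INTER_CUBIC))
m=r.camera_model("scene"); v,u=np.nonzero((P[:,:,1]>P[:,:,0]*1.2)&(P[:,:,1]>P[:,:,2]*1.1)&(np.indices(D.shape)[1]>380)&(np.indices(D.shape)[1]<490)&(D>0)); d=D[v,u]
W=(np.c_[(u-m['cx'])/m['fx']*d,(v-m['cy'])/m['fy']*d,d]-m['t'])@np.array(m['R'])
W=W[W[:,2]>40]; A=np.c_[W[:,:2]-W[:,:2].mean(0),np.ones(len(W))]; print(len(W),np.linalg.lstsq(A,W[:,2],rcond=None)[0])
s=r.sense(); print(s['clock'],s['eef_pos'],s['contact_force'])
E
```

```text
1181 [-0.38915841 -0.19888895 73.39026694]
6.7 [554.56694146 263.2935106   67.54107838] [-7.27505342 -2.45219288 18.06386594]
```

View pics/level.png

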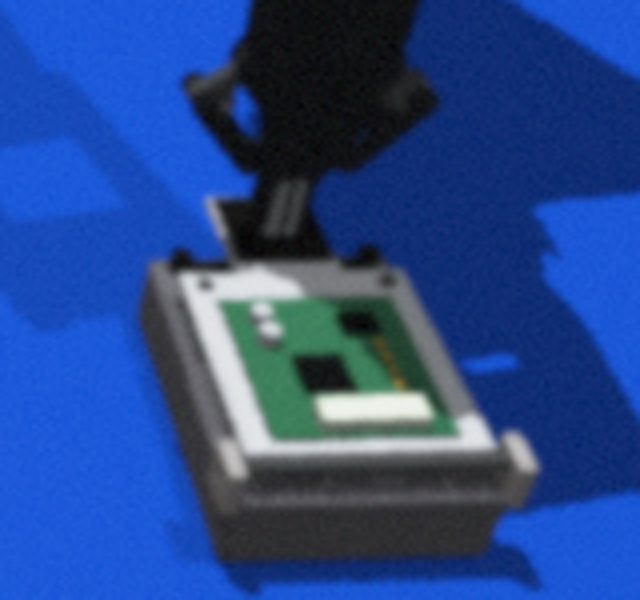

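Emit:
{"fn": "move_arm", "kwargs": {"increments": [{"tx": 0,"ty": 0,"tz": 0,"rx": 0,"ry": 0,"rz": 0,"gripper": -1},{"tx": 0,"ty": 0,"tz": 0,"rx": 0,"ry": 0,"rz": 0,"gripper": -1},{"tx": 0,"ty": 0,"tz": 0,"rx": 0,"ry": 0,"rz": 0,"gripper": -1},{"tx": 0,"ty": 0,"tz": 0,"rx": 0,"ry": 0,"rz": 0,"gripper": -1},{"tx": 0,"ty": 0,"tz": 0,"rx": 0,"ry": 0,"rz": 0,"gripper": -1},{"tx": 0,"ty": 0,"tz": 0,"rx": 0,"ry": 0,"rz": 0,"gripper": -1},{"tx": 0,"ty": 0,"tz": 0,"rx": 0,"ry": 0,"rz": 0,"gripper": -1},{"tx": 0,"ty": 0,"tz": 0,"rx": 0,"ry": 0,"rz": 0,"gripper": -1},{"tx": 0,"ty": 0,"tz": 0,"rx": 0,"ry": 0,"rz": 0,"gripper": -1},{"tx": 0,"ty": 0,"tz": 0,"rx": 0,"ry": 0,"rz": 0,"gripper": -1},{"tx": 0,"ty": 0,"tz": 0,"rx": 0,"ry": 0,"rz": 0,"gripper": -1},{"tx": 0,"ty": 0,"tz": 0,"rx": 0,"ry": 0,"rz": 0,"gripper": -1}]}}

```text
clock: 7.9
eef_pos: [554.6, 263.3, 67.5]
tcp_rot: [3.142, -0.001, -2.892]
contact_force: [-6.0, -1.8, 18.8]
opening: -0.001
```

The picture shows the plate sitting flat in the base with the fingertips on the pad at (285,230). My unfiltered slope fit disagrees, probably because noisy dark gripper pixels got into the mask. I'll refit robustly before releasing.

```bash
python3 - <<'E'
from h import *
from scipy.optimize import least_squares
P,D=r.grab_frame("scene"); Q=P.astype(int); v,u=np.indices(D.shape)
M=(Q[:,:,1]>Q[:,:,0]+25)&(Q[:,:,1]>Q[:,:,2]+15)&(v>240)&(v<285)&(u>400)&(u<470)
m=r.camera_model("scene"); v,u=np.nonzero(M&(D>0)); d=D[v,u]
W=(np.c_[(u-m['cx'])/m['fx']*d,(v-m['cy'])/m['fy']*d,d]-m['t'])@np.array(m['R']); c=np.median(W,0); B=W-c
f=least_squares(lambda p:B[:,2]-B[:,:2]@p[:2]-p[2],[0,0,0],loss='soft_l1',f_scale=2).x
print(len(W),c,"slope",f, W.min(0),W.max(0)); s=r.sense(); print(s['clock'],s['contact_force'])
E
```

```text
910 [650.86465049 277.6058356   67.09426367] slope [ 0.00570144  0.00173992 -0.02133917] [602.0260999  236.99241263  64.38672599] [708.6958731  340.72181609  77.61371421]
7.95 [-6.85389823 -1.67244486 17.92789513]
```

It's level: slope 0.006 and height 67 mm, held since t≈5.4 s. I'll release back along the arc, then lift clear towards the robot.

Emit:
{"fn": "move_arm", "kwargs": {"increments": [{"tx": 0,"ty": 0,"tz": -0.4,"rx": 0,"ry": 0,"rz": 0,"gripper": -1},{"tx": -0.1,"ty": 0,"tz": -0.8,"rx": 0,"ry": 0,"rz": 0,"gripper": -1},{"tx": -0.1,"ty": 0,"tz": -0.8,"rx": 0,"ry": 0,"rz": 0,"gripper": -1},{"tx": -0.2,"ty": 0,"tz": -0.8,"rx": 0,"ry": 0,"rz": 0,"gripper": -1},{"tx": -0.2,"ty": 0,"tz": -0.8,"rx": 0,"ry": 0,"rz": 0,"gripper": -1},{"tx": -0.2,"ty": 0,"tz": -0.8,"rx": 0,"ry": 0,"rz": 0,"gripper": -1},{"tx": -0.2,"ty": 0,"tz": -0.8,"rx": 0,"ry": 0,"rz": 0,"gripper": -1},{"tx": -0.3,"ty": 0,"tz": -0.8,"rx": 0,"ry": 0,"rz": 0,"gripper": -1},{"tx": -0.3,"ty": 0,"tz": -0.8,"rx": 0,"ry": 0,"rz": 0,"gripper": -1},{"tx": -0.3,"ty": 0,"tz": -0.8,"rx": 0,"ry": 0,"rz": 0,"gripper": -1},{"tx": -0.3,"ty": 0,"tz": -0.8,"rx": 0,"ry": 0,"rz": 0,"gripper": -1},{"tx": 0,"ty": 0,"tz": -1.5,"rx": 0,"ry": 0,"rz": 0,"gripper": -1}]}}

```text
clock: 9.15
eef_pos: [575.7, 268.4, 165.3]
tcp_rot: [-3.141, -0.003, -2.892]
contact_force: [0.4, 0.0, -0.5]
opening: -0.004
```

Emit:
{"fn": "move_arm", "kwargs": {"increments": [{"tx": 0,"ty": 0,"tz": -2,"rx": 0,"ry": 0,"rz": 0,"gripper": -1},{"tx": 0,"ty": 0,"tz": -2,"rx": 0,"ry": 0,"rz": 0,"gripper": -1},{"tx": 0,"ty": 0,"tz": -2,"rx": 0,"ry": 0,"rz": 0,"gripper": -1},{"tx": 1.5,"ty": 0,"tz": -2,"rx": 0,"ry": 0,"rz": 0,"gripper": -1},{"tx": 2,"ty": 0,"tz": -1,"rx": 0,"ry": 0,"rz": 0,"gripper": -1},{"tx": 2,"ty": 0,"tz": 0,"rx": 0,"ry": 0,"rz": 0,"gripper": -1},{"tx": 2,"ty": 0,"tz": 0,"rx": 0,"ry": 0,"rz": 0,"gripper": -1},{"tx": 1,"ty": 0,"tz": 0,"rx": 0,"ry": 0,"rz": 0,"gripper": -1},{"tx": 0,"ty": 0,"tz": 0,"rx": 0,"ry": 0,"rz": 0,"gripper": -1},{"tx": 0,"ty": 0,"tz": 0,"rx": 0,"ry": 0,"rz": 0,"gripper": -1},{"tx": 0,"ty": 0,"tz": 0,"rx": 0,"ry": 0,"rz": 0,"gripper": -1}]}}

```text
clock: 10.25
eef_pos: [494.9, 248.1, 255.8]
tcp_rot: [3.142, 0.0, -2.892]
contact_force: [0.7, 0.2, 0.2]
opening: 0.005
```

```bash
python3 - <<'E'
from h import *
P,D=r.grab_frame("scene"); cv2.imwrite("pics/end.png",P[:,:,::-1])
for o in r.place_of("tester_pad","scene"): print(o['confidence'],o['location'],world("scene",*o['location'],D))
s=r.sense(); print(s['clock'],s['eef_pos'],s['contact_force'])
E
```

```text
0.62 [204.9, 429.2] [576.81845402 270.25665237 143.01816462]
10.35 [494.74798231 247.97132297 255.61569153] [ 0.1146652  -0.22524321 -0.15714959]
```

View pics/end.png

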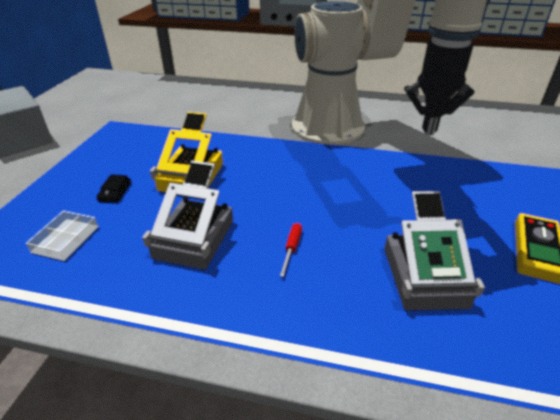

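The end view shows the loaded plate sprung up again, with the pad at (429,205) and 143 mm high. The gripper is clear at (435,120), and the empty and yellow testers haven't moved.

```bash
python3 -c "
from rig import r
print(r.sign_off())"
```

```text
the job is handed in; nothing more can be done
None
```

I pressed the loaded tester's plate (grey base, green board) level by its thumb pad with the closed fingertips. I held it on the stop for about 2.5 s (t≈5.4 to 8.0 s), let it spring back up, moved clear and handed in at about 10.4 s.

**Checks while level:** the tip stood at 67.5 mm and the wrist read about 18 N upward (about 20 N in all). A robust fit to the board gave a slope of 0.006. An earlier, unfiltered fit gave a false slope of about 0.4, probably from gripper pixels in the mask; the picture and the tip height disagreed with it.

**Checks at the end:** the pad is back at 143 mm, the contact force is about 0, and the other testers look unmoved. The fingertips stayed on the pad, clear of the board.

My first two move calls were refused because they left out some row values. Nothing moved, and it worked once every value was filled in.

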